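# Turn a banding-wheel spindle to its flat and hold the set-screw collar on it

### The job

The banding wheel's head is off and I am refitting its collar: first, while the spindle is still bare, pinch it and turn it until its milled flat faces straight out along the foot's rib, with a finger lying on the flat. Then pick up the block-shaped collar, pass it over the spindle with its set screw on the flat's side, and hold it level with the screw half-way down the flat, its tip pressed lightly against the flat and still facing along the rib, so that I can tighten it from across the table. Finish while still holding the collar there (do not let go or lower it), and leave the other things on the table where they are.

Things in the scene. Friction and masses are not known exactly. Their poses are not given: they have to be found in the camera images.
- foot: Grey-painted cast foot of a banding wheel, fixed to the table: round, 150 mm across, tapering to a 48 mm column 75 mm high. Origin on the spindle's axis at table level, z up. One straight rib, 12 mm wide, its top 32 mm above the table, runs from the column out past the rim along the foot's +x axis and ends 100 mm from the spindle's axis.
- spindle (a joint): Angle (rad) of the upright steel spindle in the foot, counter-clockwise seen from above; 0 = its flat faces along the rib (foot +x). It turns freely both ways to 3.1 rad with light friction (0.06 N m), stays where left, and starts 0.6 to 2.4 rad from the rib. Squeezing it between two flat fingers swings the flat flush against a finger when it is nearly so already; across flat and back it is 20 mm, elsewhere up to 26 mm.
- spindle_top (a point): Centre of the spindle's top end, on its axis, 137 mm above the table. The spindle is 26 mm in diameter, stands 62 mm out of the column, and has one milled flat from the top down 50 mm; the flat lies 7 mm from the axis. Turns with the spindle: +x is the outward normal of the flat.
- flat_mid (a point): Middle of the flat's face, 112 mm above the table (25 mm below the top), 7 mm from the axis; its +x is the flat's outward normal.
- flat: The flat's face, 20 mm wide, 46 mm tall; its origin lies on the spindle's axis 111.5 mm above the table, its +x is the flat's outward normal.
- collar_center (a point): Centre of the loose collar's bore, half-way up: an aluminium block 50 mm (x) by 46 mm (y) by 24 mm (z) lying on the table, 0.13 kg or so, with a 30 mm round bore along z. A set screw passes through its +x wall at half height; the screw's head ends 41 mm from the bore's axis. To be gripped on its two plain sides (+y and -y, 46 mm apart).
- set_screw: The set screw, fixed in the collar (origin at the centre of the collar's underside, same axes): its 6 mm tip stands into the bore and ends 9 mm from the bore's axis on the +x side, 12 mm above the collar's underside, so the collar goes over the spindle only with the screw on the flat's side; centred on the spindle, the tip is then 2 mm clear of the flat and the bore 2 mm clear all round.
- spacer: Bystander: plain round steel ring, 52 mm across, 14 mm high, 30 mm bore, no screw. Not the collar.
- glaze_b: Bystander: white glaze bottle, 34 mm across, 85 mm high.
- glaze_c: Bystander: grey glaze bottle, 42 mm across, 100 mm high.
- cup: Bystander: paper cup, 72 mm across, 75 mm high.
- brush: Bystander: brush lying on the table.
- wheel_head: Bystander: the wheel's blue round head, 200 mm across, 18 mm high.

How it is judged:
On the way, in this order (a step that is already met when the one before it is completed fails the run):
1. bare spindle turned by the fingers: flat faces along the rib, a finger lies on the flat (value of joint spindle between -0.17 and 0.17 rad and contact force between the fingers and flat above 2 N and horizontal distance between collar_center and foot above 0.08 m), for 0.2 s.
2. collar picked up by the fingers (height (world z) of collar_center above 0.04 m and contact force between the fingers and collar above 2 N), for 0.1 s.
At the end, for the whole second after the job is handed in: Flat within 0.2 rad of the rib; collar round the spindle (axes within 5 mm), level within 0.12 rad, screw square to the flat within 0.2 rad and within 9 mm of half-way down it, tip pressing on it with 0.7 to 20 N; the fingers still hold the collar, at rest (value of joint spindle between -0.2 and 0.2 rad and angle between the x axis of collar_center and the x axis of spindle_top, either way round below 0.2 rad and horizontal distance between collar_center and spindle_top below 0.005 m and z of collar_center in the frame of flat_mid between -0.009 and 0.009 m and angle between collar_center's own z axis and vertical below 0.12 rad and contact force between set_screw and flat between 0.7 and 20 N and contact force between the fingers and collar above 3 N and linear speed of collar below 0.01 m/s); the arm keeps its last pose, push and grip.
It fails at once if another thing on the table pushed more than 30 mm out of place (distance of any of spacer, glaze_b, glaze_c, cup, brush, wheel_head from where it was at the start of the episode above 0.03 m).
It also fails if it takes over 69 s, if anything falls off the work surface, if the arm or the gripper's body presses on something with over 40 N, if the wrist force passes 120 N, or if a joint passes its speed limit or range.

### The arm

A 6-joint arm with a two-finger parallel gripper is mounted at the origin on the work surface. World frame = base frame: x ahead of the robot, y to its left, z up, the work surface at z = 0. Lengths are in m, angles in rad, forces in N, time in s.
With the tool pointing down it reaches from about 0.325 to 0.85 m from the base axis. Payload 4.4 kg.
Tool frame: the origin (TCP) lies between the finger pads; the fingertips stand 22 mm ahead of it and the grasp point (between the pads) lies 3 mm ahead of it; z points along the fingers, y is the line along which they close (so a half turn about z gives the same grasp; the last joint's range is limited). The gripper opens to 94 mm and grips with 3 to 60 N. Pads are 16 mm wide; open, the fingers measure 119 mm over their backs; the gripper's body (75 mm by 177 mm) begins 78 mm behind the grasp point.
Start: joints at [1.054, 0.207, 1.542, -0, 1.393, -0.15], TCP at [0.206, 0.537, 0.2] pointing down, gripper open.
Joint ranges: [-2.73, 2.73], [-0.86, 2.22], [0.23, 2.46], [-1.11, 4.25], [0.08, 2.63], [-2.82, 2.82]. Speed limits (rad/s): [2.79, 2.79, 3.14, 3.14, 3.14, 3.14].

### API

Orientations are given as a unit quaternion [x, y, z, w].
In Python, from rig import arm gives the robot as it stands.
- The arm moves only by the tool arm_command, never from a script. Its argument "targets" is a list of rows, each a list of 2 entries, a list of its own where there are three numbers: the shift along the tool's x, y, z in mm, then the turn about the tool's z in rad. A call has 1 to 8 rows; each row is the pose to reach, as a shift and turn from the pose commanded when the call began, along the tool's axes at that moment; what a row does not reach only later rows make up. A row lasts 1/12 s, in which the tool goes at most 41.7 mm and 7.16 degrees, less where a joint would pass 70% of its speed; a pose out of reach is approached as far as the arm can. A call with a gripper value outside its range is refused whole. "jaw" is the finger opening in mm, from 0 to 94, set as the call begins (left out, the last holds). The fingers move at their own pace and stop on an object; "grip_force" is the grip in N (left out, the last holds). Time passes only in rows, so rows that repeat a pose let the fingers close. It gives the time, the measured TCP pose, the force, the opening and the grip force at its end, in the units of the state.
- arm.observe(): the state, without advancing time (a new reading comes with each control period).
- arm.camera(name): name is "side" or "top"; returns (picture, depth): 400x640x3 uint8, red, green, blue; 400x640 float32, m along the optical axis (not along the pixel's ray), 0 where there is no reading.
- arm.camera_info(name): a dict with "fx", "fy", "cx", "cy" (pixels), "world_from_camera" (4x4, takes a point from camera to world coordinates). Camera axes: x right, y up, looking along -z (the intrinsics and any distortion apply to the point x, -y, -z); pixel columns grow to the right and rows downward; lengths in m; the calibration is good to about 2 mm. A picture is of the moment at which its call begins. camera_info takes no time and is no camera call.
- arm.hand_in(): hands the job in; it is judged then, once.
The state is a dict: "time": time; "q": joint angles; "joint_vel": joint speeds; "joint_efforts": joint torques, N m; "eef_pos": TCP position; "eef_rot": TCP orientation; "wrist_force": force on the tool from outside, world axes, zero at the start; "torque": the same for the moment, N m; "opening": finger opening in m; "finger_force": force on a finger pad.
Only numpy, scipy, OpenCV 4.12 (cv2) and the standard library are available. Lean on these libraries where they do the work, as an engineer would, in place of code of your own. Each camera call takes 0.05 s, during which the arm holds its last target. There are 200 camera calls.

## Working session

There is one attempt and no reset: what is moved stays moved. The work goes in short steps, Python scripts to look and compute and a tool call to move; the robot and the scene stay as the last step left them, time stands still between calls to the robot, and variables do not carry over. Pictures are saved under pics/ and viewed, at most 10 in all, crops included, and the job is handed in when it is done.

Besides the shell and the picture viewer there is one more tool, called in YAML: its name, and indented under it one key for each argument. arm_command: Moves the arm, as the interface text tells. Its arguments: {"type":"object","properties":{"targets":{"type":"array","items":{"type":"array"}},"jaw":{"type":"number"},"grip_force":{"type":"number"}},"required":["targets"]}

```bash
ls; mkdir -p pics; cat > h.py <<'E'
import numpy as np, cv2
from rig import arm
def cam(n):
    im,d=arm.camera(n); return im,d,arm.camera_info(n)
def cloud(d,i):
    v,u=np.mgrid[:d.shape[0],:d.shape[1]]
    P=np.stack([(u-i['cx'])/i['fx']*d,-(v-i['cy'])/i['fy']*d,-d,np.ones_like(d)],-1)
    return (P@np.array(i['world_from_camera']).T)[...,:3]
def pix(p,i):
    c=np.linalg.inv(np.array(i['world_from_camera']))@np.append(p,1)
    return i['cx']+i['fx']*c[0]/-c[2], i['cy']-i['fy']*c[1]/-c[2]
def ray(u,v,z,i):
    T=np.array(i['world_from_camera']); d=T[:3,:3]@np.array([(u-i['cx'])/i['fx'],-(v-i['cy'])/i['fy'],-1])
    o=T[:3,3]; return o+d*(z-o[2])/d[2]
def save(n,im,k=1): cv2.imwrite('pics/'+n,cv2.resize(im[...,::-1],None,fx=k,fy=k,interpolation=cv2.INTER_CUBIC))
E
python3 - <<'E'
from h import *
print(arm.observe())
a,d,i=cam('top'); b,d2,i2=cam('side'); save('a.png',a); save('b.png',b); print(i,i2)
np.savez('s.npz',a=a,b=b,d=d,d2=d2)
E
```

```text
pics
{'time': 0.0, 'q': array([ 1.05349188e+00,  2.07399057e-01,  1.54292542e+00, -4.66889101e-06,
        1.39349992e+00, -1.50473553e-01]), 'joint_vel': array([-0.00022651,  0.00016142,  0.00148719,  0.00073053,  0.00053832,
       -0.00071036]), 'joint_efforts': array([ 1.17237603e-03, -3.70874655e+01, -2.81419748e+01,  6.98505342e-02,
        3.61937319e-02, -1.33646568e-04]), 'eef_pos': array([0.20582158, 0.53603314, 0.19841626]), 'eef_rot': array([ 1.82388268e-01,  9.83225953e-01, -1.05499940e-03, -3.63522244e-04]), 'wrist_force': array([-1.01920338, -0.00228799,  0.30147683]), 'torque': array([-0.03292886,  0.01193438,  0.02498134]), 'finger_force': 0.0, 'opening': 0.09414540836784237}
{'fx': 388.3484383518003, 'fy': 388.3484383518003, 'cx': 319.586374567764, 'cy': 201.91216825178233, 'world_from_camera': array([[ 5.84125369e-04,  9.96149313e-01, -8.76710048e-02,
         5.20280857e-01],
       [-9.99982476e-01,  1.09834844e-03,  5.81724725e-03,
        -4.89593679e-02],
       [ 5.89114016e-03,  8.76660705e-02,  9.96132498e-01,
         1.22778989e+00],
       [ 0.00000000e+00,  0.00000000e+00,  0.00000000e+00,
         1.00000000e+00]])} {'fx': 462.58198703338667, 'fy': 462.58198703338667, 'cx': 314.1107121004179, 'cy': 197.49191139414614, 'world_from_camera': array([[ 0.82311501,  0.29603937, -0.48460538,  0.05768741],
       [-0.56750224,  0.45972008, -0.68308027, -0.8050743 ],
       [ 0.02056417,  0.83726826,  0.54640551,  0.72270494],
       [ 0.        ,  0.        ,  0.        ,  1.        ]])}
```

View pics/a.png

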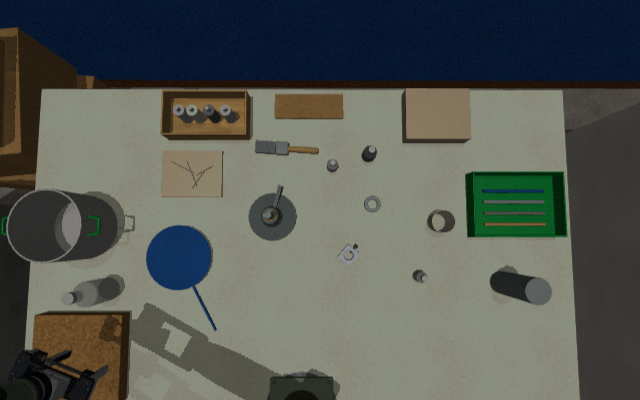

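View pics/b.png

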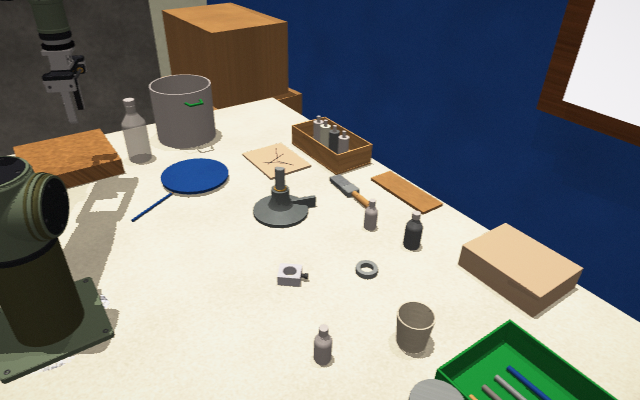

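The top view shows the foot at about (272,215), with its rib running up to (280,187). The collar is at (348,253) with its screw towards (356,246), and the spacer at (372,204). The side view shows the spindle at (280,178) and the collar at (290,274).

```bash
python3 - <<'E'
from h import *
s=np.load('s.npz'); i=arm.camera_info('top'); i2=arm.camera_info('side')
P=cloud(s['d'],i); Q=cloud(s['d2'],i2)
# foot: from heights near the ground, top view
R=P[180:250,240:305].reshape(-1,3)
for lo,hi in((.015,.03),(.03,.06),(.076,.125),(.125,.15)):
    m=(R[:,2]>lo)&(R[:,2]<hi); print(lo,m.sum(),R[m].mean(0),R[m].min(0),R[m].max(0))
g=cv2.cvtColor(s['a'],cv2.COLOR_RGB2HSV)
c=P[230:275,330:370]; m=(c[...,2]>.012)&(c[...,2]<.04); print('collar',m.sum(),c[m].mean(0),c[m].min(0),c[m].max(0))
cc=Q[250:300,265:325]; m=(cc[...,2]>.012)&(cc[...,2]<.04); print('collar side',m.sum(),cc[m].mean(0),cc[m].min(0),cc[m].max(0))
S=Q[160:225,250:320]; m=(S[...,2]>.08)&(S[...,2]<.15)
for z in np.arange(.08,.145,.01):
    k=m&(abs(S[...,2]-z)<.005); print(round(z,3),k.sum(),(S[k][:, :2]*1000).round().astype(int)[:14].tolist())
def crop(im,x,y,w,h,k): return cv2.resize(im[y:y+h,x:x+w],(w*k,h*k),interpolation=cv2.INTER_CUBIC)
A=crop(s['a'],240,175,66,66,6); B=crop(s['a'],325,228,50,50,8)[:396,:]; C=crop(s['b'],245,155,75,75,5); D=crop(s['b'],265,250,60,50,6)
out=np.zeros((790,800,3),np.uint8); 
out=cv2.resize(out,(800,600))
for im,x,y in((cv2.resize(A,(300,300)),0,0),(cv2.resize(B,(300,300)),400,0),(cv2.resize(C,(300,300)),0,300),(cv2.resize(D,(360,300)),400,300)): out[y:y+im.shape[0],x:x+im.shape[1]]=cv2.convertScaleAbs(im,alpha=1.4)
save('c.png',out)
E
```

```text
0.015 868 [0.58208588 0.09271148 0.0201081 ] [0.51119792 0.02381942 0.01501292] [0.67851972 0.16403416 0.02997689]
0.03 185 [0.60517533 0.08122097 0.03602218] [0.55107914 0.0626921  0.03004036] [0.6779083  0.12470267 0.05881202]
0.076 72 [0.58221667 0.08898594 0.0833507 ] [0.56162898 0.07360162 0.07607563] [0.60614099 0.11499868 0.12319139]
0.125 59 [0.5813445  0.09156159 0.13643397] [0.57065031 0.08134813 0.12801927] [0.5934573 0.1037258 0.1430649]
collar 197 [ 0.46699934 -0.14592643  0.0233579 ] [ 0.43202224 -0.17756469  0.012588  ] [ 0.49891258 -0.11267663  0.03038923]
collar side 398 [ 0.46348662 -0.15087251  0.02091367] [ 0.42927114 -0.17992094  0.01200683] [ 0.49656763 -0.11466559  0.02798975]
0.08 14 [[588, 80], [570, 91], [571, 86], [573, 86], [586, 81], [588, 81], [569, 88], [574, 82], [578, 83], [579, 80], [581, 79], [587, 78], [574, 81], [580, 76]]
0.09 31 [[571, 97], [571, 97], [588, 80], [571, 91], [570, 85], [573, 84], [574, 82], [576, 80], [581, 83], [585, 79], [587, 78], [570, 90], [569, 84], [573, 84]]
0.1 33 [[590, 82], [572, 98], [572, 94], [572, 88], [586, 81], [589, 80], [570, 95], [570, 89], [572, 88], [572, 82], [578, 82], [580, 82], [582, 79], [585, 80]]
0.11 31 [[571, 95], [590, 82], [573, 100], [570, 89], [572, 88], [585, 78], [589, 80], [570, 95], [570, 89], [571, 86], [573, 83], [576, 80], [578, 77], [580, 76]]
0.12 33 [[569, 92], [589, 81], [570, 93], [571, 91], [574, 85], [577, 80], [579, 79], [583, 80], [586, 80], [589, 80], [571, 95], [571, 90], [572, 87], [572, 82]]
0.13 37 [[591, 88], [593, 86], [570, 94], [571, 94], [571, 90], [586, 80], [588, 78], [570, 94], [569, 86], [570, 83], [574, 84], [576, 83], [578, 81], [579, 79]]
0.14 32 [[580, 100], [576, 98], [579, 98], [582, 97], [584, 97], [585, 92], [588, 94], [588, 88], [592, 89], [573, 97], [572, 91], [577, 95], [577, 90], [580, 89]]
```

View pics/c.png

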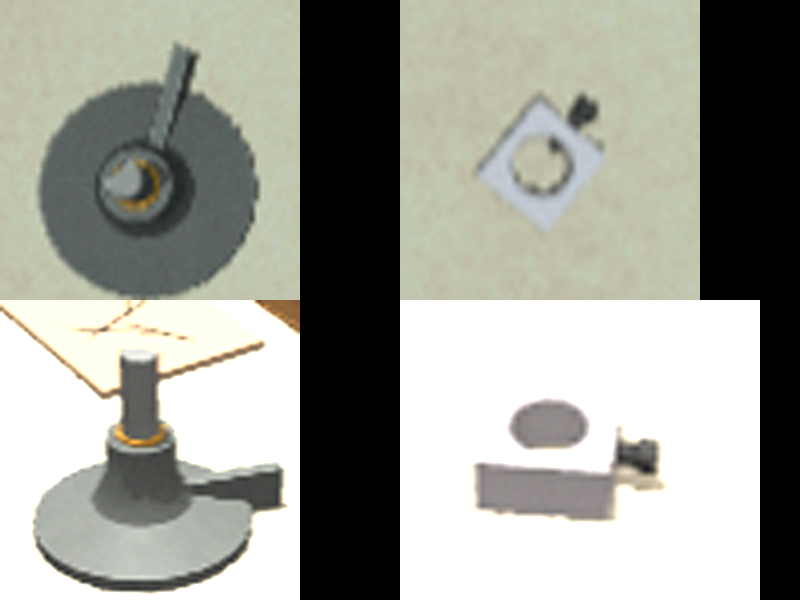

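Crop: the rib runs up and slightly right from the foot, and the collar's screw points up and right. The spindle's top face is at (125,180) in the first panel, so I zoom in there for the flat.

```bash
python3 - <<'E'
from h import *
s=np.load('s.npz'); i=arm.camera_info('top'); i2=arm.camera_info('side')
imgs=[arm.camera('top')[0].astype(float) for _ in range(10)]; im=np.mean(imgs,0); ds=np.mean([arm.camera('side')[0].astype(float) for _ in range(10)],0)
np.savez('avg.npz',t=im,s=ds)
c=np.array([.582,.092,.137]); print('top px',pix(c,i),'side px',pix(c,i2))
A=cv2.resize(im[204:226,256:286].astype(np.uint8),None,fx=13,fy=13,interpolation=cv2.INTER_CUBIC)
B=cv2.resize(ds[160:200,265:295].astype(np.uint8),None,fx=13,fy=13,interpolation=cv2.INTER_CUBIC)
out=np.zeros((520,790,3),np.uint8); out[:A.shape[0],:390]=A; out[:B.shape[0],400:]=B
save('d.png',cv2.convertScaleAbs(out,alpha=1.6))
print(im[204:224,262:282].mean(-1).astype(int))
# foot ellipse: dark mask base
g=im.mean(-1); 
print((ds[165:190:4,270:292].mean(-1)).astype(int))
E
```

```text
top px (np.float64(267.14512094848277), np.float64(214.00895699909518)) side px (np.float64(279.20276965533833), np.float64(167.39283163920345))
[[ 67  66  66  66  66  66  66  66  66  65  59  90  82  81  76  46  64  65
   66  65]
 [ 67  67  67  66  66  66  67  59  54  52  47  82  81  81  57  60  66  66
   66  66]
 [ 67  66  66  66  67  51  53  44  39  38  44  67  73  86  45  66  66  66
   66  65]
 [ 67  66  67  56  54  42  47  53  56  46  40  43  49  68  39  51  59  67
   65  65]
 [ 67  67  56  49  66  67  69  72  73  69  65  54  35  37  33  33  44  55
   66  66]
 [ 69  55  52  67  79  79  79  81  79  79  79  74  68  42  29  29  36  41
   57  65]
 [ 62  51  68  78  78  73 102  88  80  88  66  62  64  69  42  30  31  34
   44  66]
 [ 49  70  77  80  69  97 111 102  70  67  52  50  45  62  64  32  28  29
   37  55]
 [ 58  78  78  82  88 108 107 107  84  41  41  53  50  46  58  39  29  29
   36  41]
 [ 74  80  84  97 104 105 107 106  95  48  33  49  51  47  46  48  31  29
   35  39]
 [ 81  98  99 105 105 106 107 107  95  51  32  37  52  47  46  59  32  29
   32  38]
 [ 72 111 108 106 10
[... 697 characters left out ...]
  55  57  40  33  32  36  38  40  42
   60  68]]
[[207 207 208 207 207 207 207 207 207 207 207 207 207 207 208 207 207 207
  207 207 207 207]
 [208 208 208 207 176  87 130 166 169 171 170 169 159 111 127 190 207 207
  207 207 207 207]
 [208 208 208 207 180  88  64  67  67  67  67  66  65  62  77  93  88  87
   86  95 118 193]
 [176 194 140  91  81  68  63  65  67  67  67  66  65  63 138 220 236 237
  236 234 233 233]
 [234 234 234 234 216 129  61  66  67  67  66  66  64  63 106 194 231 233
  233 233 233 232]
 [235 234 226 205 161  79  59  65  67  66  65  65  64  63  75 108 156 212
  234 233 233 234]
 [222 169 124 105  94 113 112  79  67  68  69  69  73  85  86  74  69  96
  123 185 236 236]]
```

View pics/d.png

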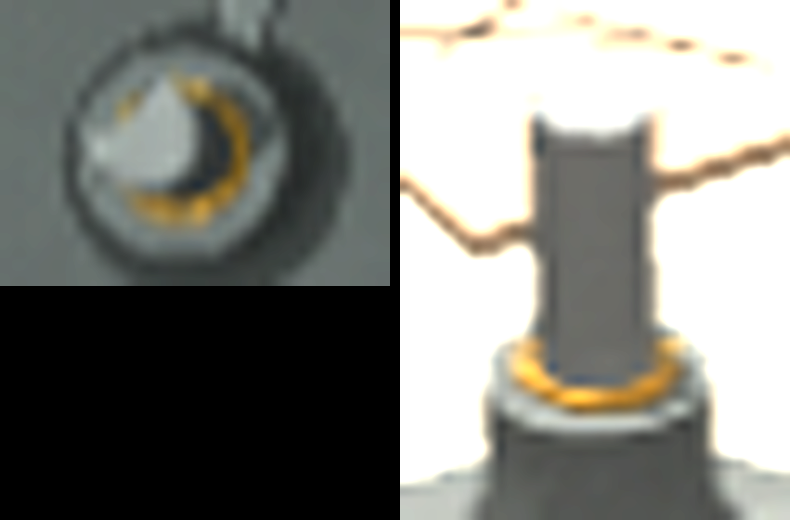

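```bash
python3 - <<'E'
from h import *
z=np.load('avg.npz'); s=np.load('s.npz'); i=arm.camera_info('top'); i2=arm.camera_info('side'); g=z['t'].mean(-1).astype(np.float32)
K=8; x0,y0=258,205
# spindle top: low saturation & bright, upsampled level set
c=z['t'].astype(np.float32)[y0:y0+16,x0:x0+18]; b=cv2.resize(c[...,2],None,fx=K,fy=K,interpolation=cv2.INTER_LINEAR)
m=(b>88).astype(np.uint8); cs,_=cv2.findContours(m,cv2.RETR_EXTERNAL,cv2.CHAIN_APPROX_NONE); q=max(cs,key=cv2.contourArea)[:,0]
W=np.array([ray(x0+(u+.5)/K-.5,y0+(v+.5)/K-.5,.137,i)[:2] for u,v in q])
H=cv2.convexHull((W*1e4).astype(np.float32))[:,0]/1e4
cen,r=cv2.minEnclosingCircle((W*1e4).astype(np.float32)); print('enc',np.array(cen)/1e4,r/1e4,cv2.contourArea(q)/K/K)
n=np.linalg.norm(np.diff(np.vstack([H,H[:1]]),axis=0),axis=1); k=n.argmax(); a,bb=H[k],H[(k+1)%len(H)]; print('longest edge',a,bb,n[k],'normals',np.degrees(np.arctan2(bb[0]-a[0],-(bb[1]-a[1]))))
from scipy.optimize import least_squares
def f(p):
    d=W-p[:2]; u=np.array([np.cos(p[2]),np.sin(p[2])]); r=np.hypot(*d.T)
    return np.maximum(r-.013,d@u-.007)
best=min((least_squares(f,[cen[0]/1e4,cen[1]/1e4,t]) for t in np.linspace(-3,3,13)),key=lambda o:o.cost); print('flat fit',best.x,np.sqrt(2*best.cost/len(W)))
# rib from depth
P=cloud(s['d'],i)[170:260,235:310].reshape(-1,3); C=best.x[:2]
r=np.hypot(*(P[:,:2]-C).T); k=(P[:,2]>.022)&(P[:,2]<.04)&(r>.05)&(r<.102); R=P[k]; print('rib',k.sum(),R.mean(0),np.arctan2(*(R.mean(0)[:2]-C)[::-1]))
# rib far part by colour vs table, and foot disc outline
hsv=cv2.cvtColor(z['t'].astype(np.uint8),cv2.COLOR_RGB2HSV); print(g[180:192,270:288].astype(int))
mk=np.zeros_like(g,np.uint8); mk[175:250,240:310]=(g[175:250,240:310]<100)
cs,_=cv2.findContours(mk,cv2.RETR_EXTERNAL,cv2.CHAIN_APPROX_NONE); q=max(cs,key=cv2.contourArea)[:,0]
for h in(.006,.012):
  W=np.array([ray(u,v,h,i)[:2] for u,v in q]); f=lambda p:np.hypot(*(W-p[:2]).T)-p[2]
  o=least_squares(f,[.58,.09,.075],loss='soft_l1',f_scale=.001); print('foot disc',h,o.x)
# collar
c=z['t'].astype(np.float32)[235:272,332:366]; v=c.mean(-1); print(v[8:30:2,4:30:2].astype(int)); 
E
```

```text
enc [0.58364565 0.09445506] 0.012241103363037109 37.65625
longest edge [0.594874   0.09028412] [0.5832447  0.10418011] 0.018120157 normals -140.07454
flat fit [0.5829079  0.09429179 0.66604161] 0.002077977480744116
rib 80 [0.64423034 0.07570275 0.03069846] -0.2943313128854385
[[134 135 135 135 135 136 136 133 135 135 136 135 134 134 133 134 135 135]
 [133 135 135 136 135 135 134 133 135 134 135 134 134 134 132 134 134 136]
 [133 135 134 135 136 135 134 134 134 134 134 134 133 133 132 133 134 136]
 [133 133 133 134 134 134 133 135 134 135 134 133 133 133 134 133 135 136]
 [133 133 133 134 134 135 134 135 111 118 133 132 133 133 135 134 134 135]
 [134 133 134 134 133 134 135 136  95  92 112 107 131 134 135 134 135 135]
 [135 133 134 136 133 133 134 118  92  80  86  76  95 106 133 134 135 136]
 [136 134 133 135 134 133 133 114  85  79  79  61  46  81 131 133 134 135]
 [135 134 134 132 133 132 133 105  80  78  78  44  37 111 132 133 133 134]
 [133 132 134 132 131 132 133  94  79  78  82  35  48 129 135 134 133 134]
 [133 132 134 134 133 132 120  88  79  80  72  31  64 131 136 135 133 133]
 [134 134 135 134 134 134 104  81  80  80  53  34  74 132 137 133 131 133]]
foot disc 0.006 [0.58262457 0.09301314 0.07397974]
foot disc 0.012 [0.58231958 0.09231581 0.07361696]
[[131 131 133 131 133 131 107 132 134 118 131 134 133]
 [129 130 131 130 130 103 135 114 131  48  51 129 134]
 [130 129 130 133 112 139 143 143 114  45  38 129 134]
 [129 131 130 111 130 142 138 142 142  92 131 132 132]
 [131 132 134 123 138 124 126  58 123 142 127 107 131]
 [133 131 106 143 129 132 131 104  92 140 142 132 132]
 [132  95 142 142 132 130 129 132 112 138 143 136 134]
 [131 134 142 143  85 130 131 132  73 141 138 133 134]
 [131 132 129 142 139  93  98  73 133 137 133 131 132]
 [132 133 131 129 142 142 139 143 143 131 133 130 130]
 [133 132 131 130 130 139 142 143 130 131 133 133 133]]
```

```bash
cat >> h.py <<'E'
def go(x,y,z,al,cmd=None):
    "shift (tool axes, mm) and turn to TCP target with closing axis at world angle al (mod pi)"
    from scipy.spatial.transform import Rotation as R
    o=arm.observe(); M=R.from_quat(o['eef_rot']).as_matrix(); a=np.arctan2(M[1,1],M[0,1])
    t=-((al-a+np.pi/2)%np.pi-np.pi/2)
    print('t',round(o['time'],2),'pos',(o['eef_pos']*1e3).round(1),'al',round(a,3),'q',o['q'].round(2),'F',o['wrist_force'].round(1),'open',round(o['opening']*1e3,1),'ff',round(o['finger_force'],1),'tilt',np.degrees(np.arccos(-M[2,2])).round(2))
    print('shift',(M.T@(np.array([x,y,z])-o['eef_pos'])*1e3).round(1),'turn',round(t,3))
E
python3 - <<'E'
from h import *
i=arm.camera_info('top')
for p in((279.2,187),(277.9,191)): 
    w=ray(*p,.032,i); print(w,np.arctan2(w[1]-.0932,w[0]-.5827))
go(.583,.0935,.2,.68)
E
```

```text
[0.67178772 0.06927192 0.032     ] -0.2623972967682916
[0.65930521 0.07317439 0.032     ] -0.2556913235979166
t 1.1 pos [206.2 536.7 199.5] al 1.204 q [ 1.05  0.21  1.54 -0.    1.39 -0.15] F [0.1 0.2 0.3] open 94.0 ff 0.0 tilt 0.0
shift [-5.107e+02 -2.786e+02 -4.000e-01] turn 0.524
```

arm_command:
  targets:
    - [[-511,-278,0],0.52]
    - [[-511,-278,0],0.52]
    - [[-511,-278,0],0.52]
    - [[-511,-278,0],0.52]
    - [[-511,-278,0],0.52]
    - [[-511,-278,0],0.52]
    - [[-511,-278,0],0.52]
    - [[-511,-278,0],0.52]
  jaw: 94
  grip_force: 15

```text
time: 1.77
eef_pos: [0.4235, 0.2814, 0.1999]
eef_rot: [0.429, 0.903, 0.0, 0.0]
wrist_force: [0.8, 0.3, -0.2]
opening: 0.0945
finger_force: 0.0
```

```bash
python3 -c "
from h import *
go(.583,.0935,.2,.68)"
```

```text
t 1.77 pos [423.5 281.4 199.9] al 0.684 q [ 0.42  0.06  1.7   0.    1.37 -0.27] F [ 0.8  0.3 -0.2] open 94.5 ff 0.0 tilt 0.05
shift [-2.464e+02  4.900e+00 -1.000e-01] turn 0.004
```

arm_command:
  targets:
    - [[-246,5,0],0]
    - [[-246,5,0],0]
    - [[-246,5,0],0]
    - [[-246,5,0],0]
    - [[-246,5,0],0]
    - [[-246,5,0],0]
    - [[-246,5,0],0]
    - [[-246,5,0],0]

```text
time: 2.43
eef_pos: [0.5825, 0.0938, 0.1992]
eef_rot: [0.431, 0.903, 0.0, -0.0]
wrist_force: [-0.2, 0.7, -0.8]
opening: 0.0941
finger_force: 0.0
```

```bash
python3 -c "
from h import *
go(.583,.0935,.115,.68)"
```

```text
t 2.43 pos [582.5  93.8 199.2] al 0.68 q [ 0.01  0.24  1.5   0.    1.4  -0.67] F [-0.2  0.7 -0.8] open 94.1 ff 0.0 tilt 0.04
shift [-0.6  0.2 84.2] turn 0.0
```

arm_command:
  targets:
    - [[0,0,30],0]
    - [[0,0,60],0]
    - [[0,0,84],0]
    - [[0,0,84],0]
    - [[0,0,84],0]

```text
time: 2.85
eef_pos: [0.5795, 0.0969, 0.1143]
eef_rot: [0.428, 0.904, -0.001, -0.002]
wrist_force: [0.9, 0.5, 1.0]
opening: 0.0941
finger_force: 0.0
```

arm_command:
  targets:
    - [[0,0,0],0]
    - [[0,0,0],0]
    - [[0,0,0],0]
    - [[0,0,0],0]
    - [[0,0,0],0]
    - [[0,0,0],0]
    - [[0,0,0],0]
    - [[0,0,0],0]
  jaw: 10
  grip_force: 15

```text
time: 3.52
eef_pos: [0.5818, 0.0955, 0.1156]
eef_rot: [0.429, 0.903, 0.0, 0.0]
wrist_force: [0.1, 0.2, -1.1]
opening: 0.0441
finger_force: 0.0
```

```bash
python3 -c "
from h import *
go(.583,.0935,.115,.68)"
```

```text
t 3.52 pos [581.8  95.5 115.6] al 0.684 q [ 0.02  0.32  1.59  0.    1.24 -0.67] F [ 0.1  0.2 -1.1] open 44.1 ff 0.0 tilt 0.01
shift [-2.3 -0.3  0.6] turn 0.004
```

arm_command:
  targets:
    - [[-2,0,0],0]
    - [[-2,0,0],0]
    - [[-2,0,0],0]
    - [[-2,0,0],0]
    - [[-2,0,0],0]
    - [[-2,0,0],0]
    - [[-2,0,0],0]
    - [[-2,0,0],0]

```text
time: 4.18
eef_pos: [0.5809, 0.092, 0.1153]
eef_rot: [0.429, 0.903, -0.003, -0.002]
wrist_force: [-5.1, -4.3, 4.8]
opening: 0.0194
finger_force: 15.0
```

```bash
python3 -c "
from h import *
go(.583,.0935,.115,-.262)"
```

```text
t 4.18 pos [580.9  92.  115.3] al 0.684 q [ 0.01  0.32  1.59 -0.    1.24 -0.67] F [-5.1 -4.3  4.8] open 19.4 ff 15.0 tilt 0.36
shift [-0.2  2.6  0.3] turn 0.946
```

arm_command:
  targets:
    - [[0.3,-1.5,0],0.07]
    - [[0.6,-2,0],0.14]
    - [[0.9,-2.4,0],0.22]
    - [[1.1,-2.4,0],0.3]
    - [[1.3,-2.4,0],0.38]
    - [[1.3,-2.4,0],0.46]
    - [[1.5,-2.4,0],0.54]
    - [[1.7,-2.3,0],0.62]

```text
time: 4.85
eef_pos: [0.5803, 0.0937, 0.1153]
eef_rot: [0.686, 0.728, -0.0, 0.0]
wrist_force: [1.2, -0.3, -0.9]
opening: 0.0196
finger_force: 15.0
```

```bash
python3 -c "
from h import *
go(.5803,.0947,.115,-.262)"
```

```text
t 4.85 pos [580.3  93.7 115.3] al 0.06 q [ 0.01  0.31  1.59 -0.    1.24 -0.05] F [ 1.2 -0.3 -0.9] open 19.6 ff 15.0 tilt 0.01
shift [1.  0.1 0.3] turn 0.322
```

arm_command:
  targets:
    - [[0.3,0,0],0.08]
    - [[0.5,0,0],0.16]
    - [[0.7,0,0],0.24]
    - [[0.9,0,0],0.32]
    - [[0.9,0,0],0.32]
    - [[0.9,0,0],0.32]
    - [[0.9,0,0],0.32]
    - [[0.9,0,0],0.32]

```text
time: 5.52
eef_pos: [0.5803, 0.0946, 0.1153]
eef_rot: [0.791, 0.611, 0.0, 0.0]
wrist_force: [2.7, -0.7, -3.3]
opening: 0.0194
finger_force: 15.0
```

```bash
python3 - <<'E'
from h import *
go(.5803,.0947,.115,-.262)
t=np.mean([arm.camera('top')[0].astype(float) for _ in range(3)],0); s=arm.camera('side')[0]
A=cv2.resize(t[175:255,235:315].astype(np.uint8),(400,400),interpolation=cv2.INTER_CUBIC)
B=cv2.resize(s[130:230,240:340],(400,400),interpolation=cv2.INTER_CUBIC)
save('e.png',cv2.convertScaleAbs(np.hstack([A,B]),alpha=1.3))
E
```

```text
t 5.52 pos [580.3  94.6 115.3] al -0.255 q [ 0.01  0.31  1.59 -0.    1.24  0.27] F [ 2.7 -0.7 -3.3] open 19.4 ff 15.0 tilt 0.03
shift [ 0.1 -0.1  0.3] turn 0.007
```

View pics/e.png

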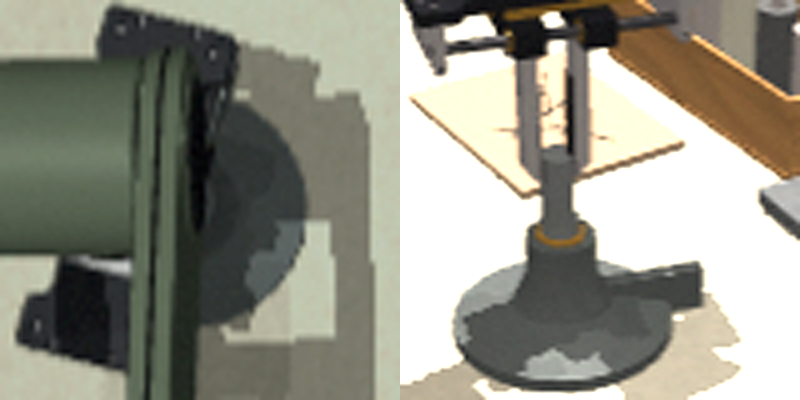

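The picture shows the fingers pinching the spindle with their closing line along the rib, the far finger lying on the flat side. The opening is 19.4 mm, so the flat is against a finger. Now I release and move to the collar.

arm_command:
  targets:
    - [[0,0,0],0]
    - [[0,0,0],0]
    - [[0,0,0],0]
    - [[0,0,0],0]
    - [[0,0,0],0]
    - [[0,0,0],0]
  jaw: 94

```text
time: 6.22
eef_pos: [0.58, 0.0948, 0.1157]
eef_rot: [0.792, 0.611, 0.0, -0.0]
wrist_force: [-0.1, 0.4, 0.9]
opening: 0.0566
finger_force: 0.0
```

arm_command:
  targets:
    - [[0,0,-30],0]
    - [[0,0,-60],0]
    - [[0,0,-90],0]
    - [[0,0,-90],0]

```text
time: 6.55
eef_pos: [0.5846, 0.095, 0.2133]
eef_rot: [0.792, 0.611, 0.005, 0.004]
wrist_force: [1.8, 0.6, 1.0]
opening: 0.0827
finger_force: 0.0
```

```bash
python3 - <<'E'
from h import *
from scipy.optimize import least_squares
z=np.load('avg.npz'); i=arm.camera_info('top'); i2=arm.camera_info('side')
# collar: bright low-sat top face at z=.024
for nm,im,ci,(x0,y0,w,h) in(('top',z['t'],i,(332,235,34,37)),('side',z['s'],i2,(268,255,50,40))):
    c=im[y0:y0+h,x0:x0+w].astype(np.float32); sat=c.max(-1)-c.min(-1)
    K=6; cu=cv2.resize(c,None,fx=K,fy=K); st=cu.max(-1)-cu.min(-1); br=cu.mean(-1)
    b=cu[...,2]-cu[...,0]   # blue - red
    print(nm,np.percentile(b,[5,25,50,75,95]))
    m=((b>-2)&(br>100)).astype(np.uint8); m=cv2.morphologyEx(m,cv2.MORPH_OPEN,np.ones((3,3),np.uint8))
    cs,_=cv2.findContours(m,cv2.RETR_EXTERNAL,cv2.CHAIN_APPROX_NONE); q=max(cs,key=cv2.contourArea)[:,0]
    W=np.array([ray(x0+(u+.5)/K-.5,y0+(v+.5)/K-.5,.024,ci)[:2] for u,v in q])
    r=cv2.minAreaRect((W*1e4).astype(np.float32)); print(nm,'rect',np.array(r[0])/1e4,np.array(r[1])/10,r[2],len(q))
    d=((br<75)).astype(np.uint8)
    n,l,stt,ce=cv2.connectedComponentsWithStats(d)
    for k in range(1,n):
        if stt[k,4]>60: print('  dark',stt[k,4],ray(x0+(ce[k][0]+.5)/K-.5,y0+(ce[k][1]+.5)/K-.5,.012,ci)[:2], ce[k]/K+[x0,y0])
go(.465,-.148,.2,.77)
E
```

```text
top [-17.25626106 -16.33836746 -15.05207825 -12.72343826  10.29558182]
top rect [ 0.4634666 -0.1440051] [47.42086792 51.02538147] 50.08865737915039 300
  dark 534 [ 0.4892907  -0.16615777] [355.34019975 246.52059925]
  dark 66 [ 0.47227329 -0.15186192] [350.78535354 252.02525253]
side [-26.16809387 -23.4972229  -22.0166626  -12.33332443  -4.7958374 ]Traceback (most recent call last):
  File "<stdin>", line 11, in <module>
ValueError: max() iterable argument is empty
```

The collar's centre is at about (0.4635, -0.144). Its face measures 47×51 mm against a nominal 46×50, and the screw points at -0.70 rad.

```bash
python3 -c "
from h import *
go(.4635,-.144,.2,.87)"
```

```text
t 6.55 pos [584.6  95.  213.3] al -0.256 q [0.01 0.22 1.49 0.   1.41 0.27] F [1.8 0.6 1. ] open 82.7 ff 0.0 tilt 0.76
shift [-261.9  -56.8   11.6] turn -1.126
```

arm_command:
  targets:
    - [[-40,-8,0],-0.12]
    - [[-80,-16,0],-0.24]
    - [[-118,-25,0],-0.36]
    - [[-156,-33,0],-0.48]
    - [[-194,-41,5],-0.6]
    - [[-230,-50,5],-0.72]
    - [[-262,-57,5],-0.84]
    - [[-262,-57,5],-0.96]

```text
time: 7.22
eef_pos: [0.4561, -0.1482, 0.2]
eef_rot: [0.439, 0.899, -0.001, -0.0]
wrist_force: [-0.3, -0.0, 0.2]
opening: 0.094
finger_force: 0.0
```

```bash
python3 -c "
from h import *
go(.4635,-.144,.1,.87)"
```

```text
t 7.22 pos [ 456.1 -148.2  200. ] al 0.663 q [-0.49  0.    1.77 -0.    1.37 -1.16] F [-0.3 -0.   0.2] open 94.0 ff 0.0 tilt 0.15
shift [ -1.3   8.7 100. ] turn -0.207
```

arm_command:
  targets:
    - [[-1,6,35],-0.08]
    - [[-1,6,70],-0.17]
    - [[-1,6,100],-0.17]
    - [[-1,6,100],-0.17]
    - [[-1,6,100],-0.17]
    - [[-1,6,100],-0.17]

```text
time: 7.72
eef_pos: [0.465, -0.1418, 0.1019]
eef_rot: [0.361, 0.933, -0.0, 0.001]
wrist_force: [0.7, -0.6, 0.5]
opening: 0.0937
finger_force: 0.0
```

```bash
python3 - <<'E'
from h import *
from scipy.optimize import least_squares
go(.4635,-.144,.0255,.87)
i=arm.camera_info('top')
t=np.mean([arm.camera('top')[0].astype(float) for _ in range(5)],0); s=arm.camera('side')[0]
K=8; x0,y0=258,205; c=t.astype(np.float32)[y0:y0+16,x0:x0+18]; b=cv2.resize(c[...,2],None,fx=K,fy=K)
m=(b>88).astype(np.uint8); cs,_=cv2.findContours(m,cv2.RETR_EXTERNAL,cv2.CHAIN_APPROX_NONE); q=max(cs,key=cv2.contourArea)[:,0]
W=np.array([ray(x0+(u+.5)/K-.5,y0+(v+.5)/K-.5,.137,i)[:2] for u,v in q])
def f(p):
    d=W-p[:2]; u=np.array([np.cos(p[2]),np.sin(p[2])]); r=np.hypot(*d.T); return np.maximum(r-.013,d@u-.007)
best=min((least_squares(f,[.583,.094,a]) for a in np.linspace(-3,3,13)),key=lambda o:o.cost); print('flat fit',best.x,np.sqrt(2*best.cost/len(W)))
A=cv2.resize(t[195:235,250:290].astype(np.uint8),(400,400),interpolation=cv2.INTER_CUBIC)
B=cv2.resize(s[220:320,240:340],(400,400),interpolation=cv2.INTER_CUBIC)
save('f.png',cv2.convertScaleAbs(np.hstack([A,B]),alpha=1.2))
E
```

```text
t 7.72 pos [ 465.  -141.8  101.9] al 0.832 q [-0.47  0.12  1.85  0.    1.16 -1.31] F [ 0.7 -0.6  0.5] open 93.7 ff 0.0 tilt 0.11
shift [-0.2 -2.6 76.4] turn -0.038
flat fit [ 0.58314375  0.09356542 -0.28085422] 0.0016789160708083706
```

View pics/f.png

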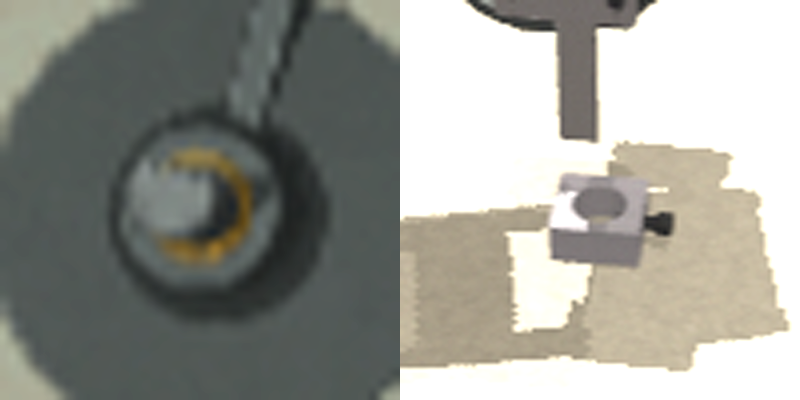

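The flat now faces along the rib: the fit gives -0.28 rad, the rib is at -0.27. The open fingers stand over the collar, so I descend and grip.

arm_command:
  targets:
    - [[0,-1,20],-0.02]
    - [[0,-2.5,40],-0.04]
    - [[0,-2.5,58],-0.04]
    - [[0,-2.5,68],-0.04]
    - [[0,-2.5,74],-0.04]
    - [[0,-2.5,74],-0.04]
    - [[0,-2.5,74],-0.04]

```text
time: 8.6
eef_pos: [0.4628, -0.1434, 0.0271]
eef_rot: [0.342, 0.94, -0.0, 0.0]
wrist_force: [-0.5, -0.4, -0.1]
opening: 0.094
finger_force: 0.0
```

```bash
python3 -c "
from h import *
go(.4635,-.144,.0255,.87)"
```

```text
t 8.6 pos [ 462.8 -143.4   27.1] al 0.872 q [-0.48  0.24  1.9  -0.    1.   -1.35] F [-0.5 -0.4 -0.1] open 94.0 ff 0.0 tilt 0.04
shift [-0.9  0.   1.6] turn 0.002
```

arm_command:
  targets:
    - [[-1,0,1.2],0]
    - [[-1,0,1.2],0]
    - [[-1,0,1.2],0]
    - [[-1,0,1.2],0]
    - [[-1,0,1.2],0]
    - [[-1,0,1.2],0]
    - [[-1,0,1.2],0]
    - [[-1,0,1.2],0]
  jaw: 35
  grip_force: 25

```text
time: 9.27
eef_pos: [0.463, -0.1439, 0.0254]
eef_rot: [0.342, 0.94, -0.0, -0.0]
wrist_force: [0.0, 0.8, -0.3]
opening: 0.044
finger_force: 0.0
```

arm_command:
  targets:
    - [[0,0,0],0]
    - [[0,0,0],0]
    - [[0,0,0],0]
    - [[0,0,0],0]

```text
time: 9.6
eef_pos: [0.463, -0.1439, 0.0253]
eef_rot: [0.342, 0.94, 0.0, -0.0]
wrist_force: [-0.7, 0.4, 0.6]
opening: 0.035
finger_force: 0.0
```

```bash
python3 -c "
from h import *
go(.4635,-.144,.0255,.87)"
```

```text
t 9.6 pos [ 463.  -143.9   25.3] al 0.872 q [-0.48  0.24  1.9  -0.    0.99 -1.35] F [-0.7  0.4  0.6] open 35.0 ff 0.0 tilt 0.01
shift [-0.5  0.2 -0.2] turn 0.002
```

```bash
python3 - <<'E'
from h import *
i2=arm.camera_info('side')
t=arm.camera('top')[0]; s=arm.camera('side')[0]
A=cv2.resize(t[220:290,310:380],(400,400),interpolation=cv2.INTER_CUBIC)
B=cv2.resize(s[235:315,250:330],(400,400),interpolation=cv2.INTER_CUBIC)
save('g.png',cv2.convertScaleAbs(np.hstack([A,B]),alpha=1.2))
for p in((.4635,-.144,.024),(.463,-.144,.0033)): print(pix(p,i2))
E
```

```text
(np.float64(289.18567553586985), np.float64(269.77933664346665))
(np.float64(289.07865809261614), np.float64(276.77751050875383))
```

View pics/g.png

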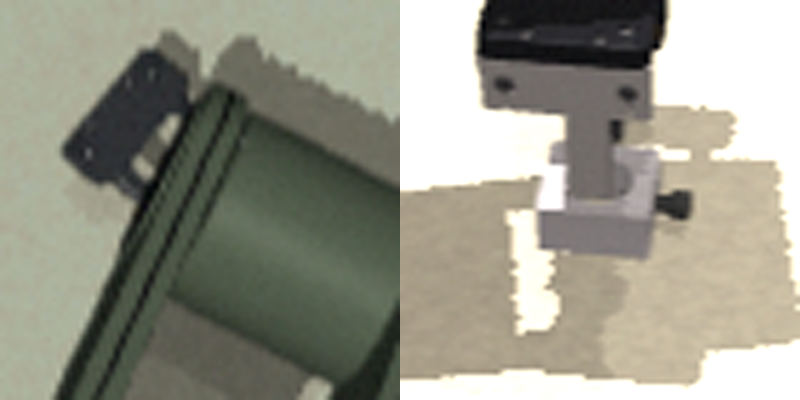

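The side crop shows the near finger in front of the bore at panel (590,190), not outside the block. The fingers closed to 35 mm without contact, so I check the finger's height and position by depth.

```bash
python3 - <<'E'
from h import *
i2=arm.camera_info('side')
s,d,_=cam('side'); Q=cloud(d,i2)
for v in range(250,292,2):
    print(v,[(int(s[v,u].mean()),*(Q[v,u]*1000).round().astype(int)) for u in (280,285,288,291,296)])
im=cv2.resize(s[240:295,262:317],(550,550),interpolation=cv2.INTER_CUBIC); save('h.png',im)
np.savez('s2.npz',s=s,d=d)
E
```

```text
250 [(91, np.int64(404), np.int64(-208), np.int64(152)), (92, np.int64(411), np.int64(-215), np.int64(154)), (91, np.int64(415), np.int64(-219), np.int64(155)), (91, np.int64(419), np.int64(-223), np.int64(156)), (92, np.int64(428), np.int64(-228), np.int64(155))]
252 [(90, np.int64(406), np.int64(-204), np.int64(143)), (91, np.int64(414), np.int64(-209), np.int64(143)), (90, np.int64(419), np.int64(-213), np.int64(144)), (91, np.int64(424), np.int64(-216), np.int64(143)), (71, np.int64(430), np.int64(-225), np.int64(147))]
254 [(91, np.int64(407), np.int64(-203), np.int64(137)), (88, np.int64(415), np.int64(-208), np.int64(137)), (90, np.int64(417), np.int64(-215), np.int64(141)), (91, np.int64(424), np.int64(-216), np.int64(138)), (39, np.int64(431), np.int64(-223), np.int64(140))]
256 [(90, np.int64(407), np.int64(-202), np.int64(132)), (90, np.int64(415), np.int64(-209), np.int64(133)), (90, np.int64(418), np.int64(-214), np.int64(134)), (89, np.int64(423), np.int64(-217), np.int64(135)), (84, np.int64(430), np.int64(-225), np.int64(137))]
258 [(227, np.int64(58), np.int64(-805),
[... 3717 characters left out ...]
t64(-162), np.int64(1)), (129, np.int64(447), np.int64(-164), np.int64(0)), (127, np.int64(453), np.int64(-168), np.int64(-1)), (118, np.int64(461), np.int64(-175), np.int64(1))]
288 [(196, np.int64(428), np.int64(-162), np.int64(2)), (127, np.int64(438), np.int64(-167), np.int64(1)), (129, np.int64(444), np.int64(-170), np.int64(0)), (131, np.int64(449), np.int64(-175), np.int64(2)), (151, np.int64(458), np.int64(-181), np.int64(1))]
290 [(127, np.int64(428), np.int64(-163), np.int64(-3)), (128, np.int64(435), np.int64(-172), np.int64(1)), (130, np.int64(441), np.int64(-175), np.int64(0)), (128, np.int64(445), np.int64(-180), np.int64(1)), (151, np.int64(456), np.int64(-183), np.int64(-2))]
```

View pics/h.png

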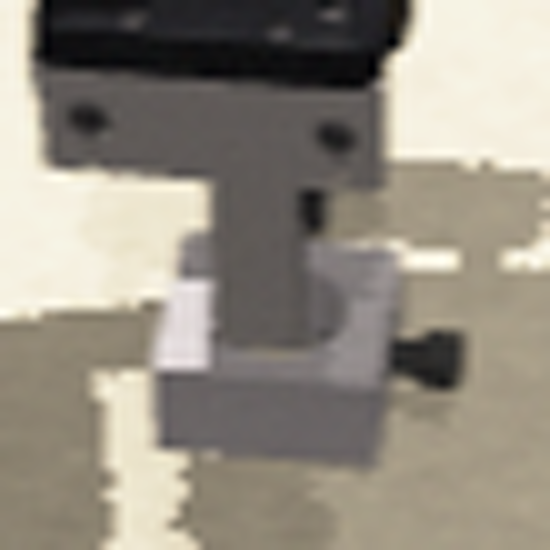

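The picture and depth show the near finger's tip at z≈0.038, above the block's top at 0.024. So the real fingertips stand about 35 mm higher than the stated TCP geometry, and nothing was touched. I reopen the jaw and go lower, checking as I go.

arm_command:
  targets:
    - [[0,0,-5],0]
    - [[0,0,-5],0]
    - [[0,0,-5],0]
    - [[0,0,-5],0]
    - [[0,0,-5],0]
    - [[0,0,-5],0]
    - [[0,0,-5],0]
    - [[0,0,-5],0]
  jaw: 94

```text
time: 10.42
eef_pos: [0.463, -0.1438, 0.0303]
eef_rot: [0.342, 0.94, 0.0, -0.0]
wrist_force: [-0.4, 0.4, -0.5]
opening: 0.0852
finger_force: 0.0
```

arm_command:
  targets:
    - [[0,0,5],0]
    - [[0,0,10],0]
    - [[0,0,15],0]
    - [[0,0,18],0]
    - [[0,0,18],0]
    - [[0,0,18],0]

```text
time: 10.92
eef_pos: [0.4627, -0.1437, 0.0119]
eef_rot: [0.342, 0.94, 0.0, -0.001]
wrist_force: [-0.4, -0.4, 0.2]
opening: 0.0938
finger_force: 0.0
```

```bash
cat >> h.py <<'E'
def tip():
    "z of the near finger's lowest points in the side view (points clear of the collar, nearer the camera)"
    s,d,i2=cam('side'); Q=cloud(d,i2); o=arm.observe(); 
    from scipy.spatial.transform import Rotation as R
    M=R.from_quat(o['eef_rot']).as_matrix(); y=M[:,1]; y=y*np.sign(-y[1])
    c=o['eef_pos'][:2]+y[:2]*(o['opening']/2+.0125); m=(np.hypot(*(Q[...,:2]-c).transpose(2,0,1))<.011)&(Q[...,2]<.2)&(Q[...,2]>.006)&(s.max(-1)<140)
    v,u=np.where(m); k=np.argsort(v)[-10:]; print('finger exp',c.round(4)); [print(u[j],v[j],s[v[j],u[j]],(Q[v[j],u[j]]*1e3).round(1)) for j in k]
E
python3 - <<'E'
from h import *
go(.4638,-.1445,-.009,.87); tip()
E
```

```text
t 10.92 pos [ 462.7 -143.7   11.9] al 0.872 q [-0.48  0.27  1.91 -0.    0.97 -1.35] F [-0.4 -0.4  0.2] open 93.8 ff 0.0 tilt 0.06
shift [-1.4  0.1 20.9] turn 0.002
finger exp [ 0.4246 -0.1894]
289 287 [90 84 83] [ 430.2 -196.7   32. ]
290 287 [110 103  93] [ 435.1 -192.7   26.1]
283 288 [117 109 100] [ 420.6 -188.1   27.2]
284 288 [107 100  95] [ 422.9 -188.2   26.1]
285 288 [106  99  93] [ 423.1 -192.2   29.2]
286 288 [99 94 89] [ 426.  -191.4   27. ]
287 288 [94 89 86] [ 426.6 -194.5   29.2]
288 288 [96 91 89] [ 429.1 -194.5   27.9]
289 288 [92 87 84] [ 430.8 -195.7   28. ]
290 288 [112 105  94] [ 434.1 -194.3   25. ]
```

arm_command:
  targets:
    - [[-1,0,5],0]
    - [[-1,0,10],0]
    - [[-1,0,14],0]
    - [[-1,0,17],0]
    - [[-1,0,19],0]
    - [[-1,0,19],0]
    - [[-1,0,19],0]

```text
time: 11.55
eef_pos: [0.4635, -0.1444, -0.0057]
eef_rot: [0.342, 0.94, 0.0, -0.001]
wrist_force: [-3.3, 1.3, 10.9]
opening: 0.0939
finger_force: 5.6
```

```bash
python3 - <<'E'
from h import *
go(.4638,-.1445,-.009,.87); tip()
E
```

```text
t 11.55 pos [ 463.5 -144.4   -5.7] al 0.872 q [-0.48  0.3   1.91 -0.    0.93 -1.35] F [-3.3  1.3 10.9] open 93.9 ff 5.6 tilt 0.09
shift [-0.3  0.1  3.3] turn 0.002
finger exp [ 0.4253 -0.1899]
288 293 [95 90 87] [ 427.7 -196.4   15.7]
289 293 [93 88 86] [ 430.6 -195.7   13.5]
290 293 [97 91 84] [ 432.1 -197.4   14.1]
284 294 [111 105  97] [ 422.8 -188.     8.5]
285 294 [107 100  95] [ 422.8 -192.1   11.9]
286 294 [107 102  96] [ 426.5 -190.1    8.1]
287 294 [102  96  91] [ 427.9 -191.9    8.8]
288 294 [95 90 88] [ 429.2 -193.9    9.8]
289 294 [93 87 85] [ 430.3 -196.2   11.1]
290 294 [100  93  86] [ 431.8 -197.8   11.7]
```

Contact with the table at 11 N, TCP z = -5.7 mm. I lift 3 mm and close.

arm_command:
  targets:
    - [[0,0,-4],0]
    - [[0,0,-4],0]
    - [[0,0,-4],0]
    - [[0,0,-4],0]
    - [[0,0,-4],0]
    - [[0,0,-4],0]
    - [[0,0,-4],0]
    - [[0,0,-4],0]
  jaw: 35
  grip_force: 25

```text
time: 12.27
eef_pos: [0.4637, -0.1445, -0.0028]
eef_rot: [0.342, 0.94, 0.0, -0.0]
wrist_force: [0.4, 1.4, 0.1]
opening: 0.0455
finger_force: 25.0
```

```bash
python3 - <<'E'
from h import *
go(.4638,-.1445,-.002,.87)
E
```

```text
t 12.27 pos [ 463.7 -144.5   -2.8] al 0.872 q [-0.48  0.3   1.91  0.    0.93 -1.35] F [0.4 1.4 0.1] open 45.5 ff 25.0 tilt 0.02
shift [-0.1  0.  -0.8] turn 0.002
```

arm_command:
  targets:
    - [[0,0,-10],0]
    - [[0,0,-30],0]
    - [[0,0,-60],0]
    - [[0,0,-90],0]
    - [[0,0,-120],0]
    - [[0,0,-150],0]
    - [[0,0,-165],0]
    - [[0,0,-165],0]
  grip_force: 30

```text
time: 12.93
eef_pos: [0.4668, -0.146, 0.1675]
eef_rot: [0.342, 0.94, -0.001, 0.005]
wrist_force: [-1.1, -0.3, -1.5]
opening: 0.0458
finger_force: 30.0
```

```bash
python3 - <<'E'
from h import *
from scipy.optimize import least_squares
go(.5832,.0939,.162,-.27+np.pi/2)
# re-measure collar in hand
t,d,i=cam('top'); s,d2,i2=cam('side'); o=arm.observe(); 
for n,D,I in(('top',d,i),('side',d2,i2)):
    Q=cloud(D,I).reshape(-1,3); m=(np.hypot(*(Q[:,:2]-o['eef_pos'][:2]).T)<.06)&(Q[:,2]<o['eef_pos'][2]+.03)&(Q[:,2]>.1); print(n,m.sum(),Q[m].min(0) if m.any() else '',Q[m].max(0) if m.any() else '')
save('i.png',cv2.convertScaleAbs(np.hstack([cv2.resize(s[140:290,200:350],(400,400),interpolation=cv2.INTER_CUBIC),cv2.resize(t[190:290,310:410],(400,400),interpolation=cv2.INTER_CUBIC)]),alpha=1.2))
E
```

```text
t 12.93 pos [ 466.8 -146.   167.5] al 0.872 q [-0.48  0.05  1.79 -0.    1.3  -1.35] F [-1.1 -0.3 -1.5] open 45.8 ff 30.0 tilt 0.56
shift [ 65.3 258.6   5.4] turn -0.429
top 0  
side 455 [ 0.43057576 -0.181059    0.16665386] [ 0.49914488 -0.11610971  0.19264229]
```

View pics/i.png

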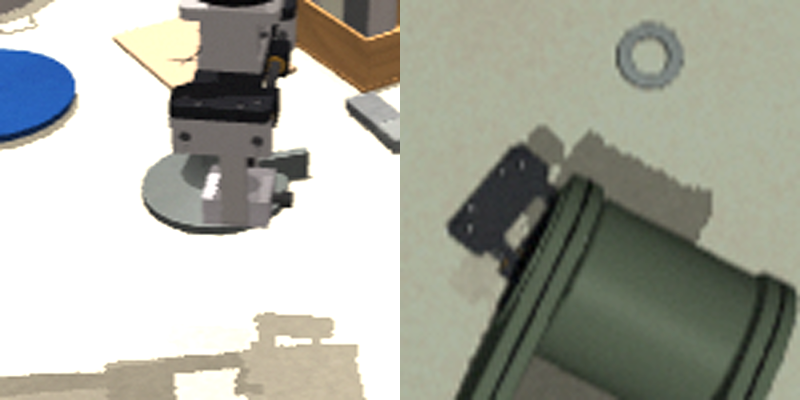

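The picture shows the collar held between the fingers, level, with its screw pointing right. I now measure how it sits along the screw axis relative to the TCP.

```bash
cat >> h.py <<'E'
def inhand():
    "collar's near face in the side view: its extent along tool x relative to TCP, on the plane tool y=-+22.9 mm"
    from scipy.spatial.transform import Rotation as R
    S=np.mean([arm.camera('side')[0].astype(float) for _ in range(4)],0); i=arm.camera_info('side'); o=arm.observe()
    M=R.from_quat(o['eef_rot']).as_matrix(); p=o['eef_pos']; T=np.array(i['world_from_camera']); sy=np.sign((M.T@(T[:3,3]-p))[1])
    lo=pix(p+M@np.array([0,sy*.0229,-.0148]),i); v0=int(round(lo[1])); u0=int(round(lo[0])); print('centre px',lo)
    for v in range(v0-4,v0+6):
        print(v,S[v,u0-15:u0+16].mean(-1).astype(int))
    np.save('S.npy',S)
    def tx(u,v):
        d=M.T@T[:3,:3]@np.array([(u-i['cx'])/i['fx'],-(v-i['cy'])/i['fy'],-1]); c=M.T@(T[:3,3]-p); return (c+d*(sy*.0229-c[1])/d[1])*1e3
    print('tool xyz at edges',[(u,tx(u,v0).round(1)) for u in range(u0-15,u0+16,3)])
E
python3 -c "
from h import *
inhand()"
```

```text
centre px (np.float64(286.4064985361985), np.float64(220.97192655036343))
217 [135 136 135 122 104 100 100 100 100  99  93  91  91  90  90  92  91  91
  91  87  91 106 109 111 115 122 126 124 105  68  42]
218 [134 135 135 123 105 101 102 101 101  98  91  91  91  90  91  90  91  91
  91  88  87  97 100 100 100 100 101  99  94  88  97]
219 [134 134 134 124 105 102 102 102 102  98  92  92  91  91  90  91  91  91
  91  87  88  97 101 100 101 100 100  99  93  86  70]
220 [135 135 135 124 106 104 102 102 102  97  90  92  91  92  90  91  90  91
  91  87  88  98 102 101 102 101 101 100  94  78  56]
221 [135 136 135 124 105 102 103 103 103 101  96  91  90  91  91  91  90  90
  90  87  87  99 103 103 102 103 102 101  93  72  70]
222 [135 136 136 125 107 104 103 103 103 100  95  92  91  92  91  91  90  91
  91  87  87  99 102 102 102 102 102 100  93  88 182]
223 [135 136 138 129 110 104 104 104 103 102  95  92  91  91  91  91  91  91
  91  87  88  98 103 102 104 103 103 101 108 191 238]
224 [ 84 110 132 130 108 102 103 102 103 102  96  89  87  88  88  89  89  89
  90  86  87  99 103 103 104 104 104 101 148 218 238]
225 [ 49  51  50  60  79  87  89  88  90  93  91  80  79  80  79  80  82  85
  85  82  85  99 102 102 102 103 102 101 162 224 238]
226 [ 51  50  51  51  51  52  55  56  57  60  60  63  68  68  69  72  74  75
  78  84  98 120 132 129 123 123 120 122 189 235 238]
tool xyz at edges [(271, array([ 31.3, -22.9, -11.8])), (274, array([ 25.2, -22.9, -12.4])), (277, array([ 19.1, -22.9, -12.9])), (280, array([ 13. , -22.9, -13.5])), (283, array([  6.9, -22.9, -14.1])), (286, array([  0.8, -22.9, -14.7])), (289, array([ -5.2, -22.9, -15.2])), (292, array([-11.3, -22.9, -15.8])), (295, array([-17.4, -22.9, -16.4])), (298, array([-23.4, -22.9, -16.9])), (301, array([-29.4, -22.9, -17.5]))]
```

```bash
python3 -c "
from h import *
go(.5835,.0938,.162,1.301)"
```

```text
t 13.23 pos [ 462.4 -143.8  160.3] al 0.872 q [-0.48  0.05  1.8  -0.    1.29 -1.35] F [-1.2  0.4 -1.1] open 45.9 ff 30.0 tilt 0.24
shift [ 60.1 259.8  -1.7] turn -0.429
```

arm_command:
  targets:
    - [[4,20,-3],-0.05]
    - [[12,54,-3],-0.11]
    - [[20,88,-3],-0.17]
    - [[29,124,-3],-0.23]
    - [[37,160,-3],-0.29]
    - [[45,196,-3],-0.35]
    - [[53,230,-3],-0.4]
    - [[60,259,-3],-0.43]

```text
time: 13.9
eef_pos: [0.5842, 0.0947, 0.1634]
eef_rot: [0.132, 0.991, -0.0, -0.002]
wrist_force: [0.3, -0.5, -1.3]
opening: 0.0457
finger_force: 30.0
```

arm_command:
  targets:
    - [[0,0,0],0]
    - [[0,0,0],0]
    - [[0,0,0],0]
    - [[0,0,0],0]
    - [[0,0,0],0]
    - [[0,0,0],0]

```text
time: 14.4
eef_pos: [0.5841, 0.0913, 0.1653]
eef_rot: [0.135, 0.991, -0.0, -0.0]
wrist_force: [0.1, 0.5, -1.0]
opening: 0.0455
finger_force: 30.0
```

```bash
python3 -c "
from h import *
go(.5835,.0938,.14,1.301)"
```

```text
t 14.4 pos [584.1  91.3 165.3] al 1.3 q [ 0.01  0.27  1.54 -0.    1.34 -1.29] F [ 0.1  0.5 -1. ] open 45.5 ff 30.0 tilt 0.02
shift [ 1.3  2.3 25.3] turn -0.001
```

arm_command:
  targets:
    - [[1.3,2.3,6],0]
    - [[1.3,2.3,12],0]
    - [[1.3,2.3,12],0]
    - [[1.3,2.3,12],0]
    - [[1.3,2.3,12],0]
    - [[1.3,2.3,12],0]
    - [[1.3,2.3,12],0]

```text
time: 14.98
eef_pos: [0.584, 0.095, 0.1536]
eef_rot: [0.134, 0.991, 0.0, 0.0]
wrist_force: [0.2, -0.4, -1.0]
opening: 0.0457
finger_force: 30.0
```

```bash
python3 -c "
from h import *
go(.5835,.0938,.14,1.301)
inhand()
go(.5835,.0938,.14,1.301)"
```

```text
t 14.98 pos [584.   95.  153.6] al 1.302 q [ 0.02  0.28  1.55 -0.    1.31 -1.29] F [ 0.2 -0.4 -1. ] open 45.7 ff 30.0 tilt 0.03
shift [ 0.2 -1.3 13.6] turn 0.001
centre px (np.float64(281.47071670498417), np.float64(160.0569556959939))
156 [208 181  95  88 124 193 196 127 125 123 122 117  98  82  90  90  89  90
  90  90  91  95 100 100  93  64  30  30  51 149 208]
157 [209 181  95  88  92 160 218 218 189 116 113 109  92  82  90  90  89  89
  90  89  90  94 100 100 109 122 120 120 165 209 209]
158 [209 187 115  88  92 113 121 101 100 101  99  98  87  80  90  91  89  89
  90  90  91  96 101 100 107 164 208 209 209 208 208]
159 [208 194 136  89  92  98 100 102 101 101 101  99  86  78  90  90  90  89
  90  89  91  99 102 102 106 162 209 208 208 209 208]
160 [208 208 193 133  92  98 101 101 101 101 101 100  87  78  90  90  89  89
  90  89  92  99 101 102 102 159 208 208 209 208 209]
161 [208 208 204 167  91  97 102 103 103 102 102 100  86  77  90  90  89  90
  89  90  93 100 103 103 104 159 208 208 208 209 208]
162 [136 135 135 118  85  94 102 101 102 102 101 100  89  82  90  89  89  90
 
[... 333 characters left out ...]
09 209 182 101 103 103 102 102 110 124 125 140 171 197 208
 209 208 208 208 208 209 209 209 197 188 208 208 208]
tool xyz at edges [(266, array([ 39.4, -22.9, -21.2])), (269, array([ 31.8, -22.9, -20. ])), (272, array([ 24.2, -22.9, -18.8])), (275, array([ 16.6, -22.9, -17.6])), (278, array([  8.9, -22.9, -16.4])), (281, array([  1.2, -22.9, -15.2])), (284, array([ -6.5, -22.9, -13.9])), (287, array([-14.3, -22.9, -12.7])), (290, array([-22.2, -22.9, -11.4])), (293, array([-30. , -22.9, -10.2])), (296, array([-38. , -22.9,  -8.9]))]
t 15.18 pos [584.   95.  153.5] al 1.302 q [ 0.02  0.28  1.55 -0.    1.31 -1.29] F [ 0.3 -1.  -0.7] open 45.7 ff 30.0 tilt 0.02
shift [ 0.1 -1.2 13.5] turn 0.001
```

arm_command:
  targets:
    - [[0,-1.2,4],0]
    - [[0,-1.2,8],0]
    - [[0,-1.2,12],0]
    - [[0,-1.2,14],0]
    - [[0,-1.2,14],0]
    - [[0,-1.2,14],0]
    - [[0,-1.2,14],0]

```text
time: 15.77
eef_pos: [0.5836, 0.0938, 0.1394]
eef_rot: [0.134, 0.991, -0.0, 0.0]
wrist_force: [1.3, -0.2, -0.2]
opening: 0.0459
finger_force: 30.0
```

```bash
python3 -c "
from h import *
go(.5836,.0938,.0972,1.301)"
```

```text
t 15.77 pos [583.6  93.8 139.4] al 1.302 q [ 0.01  0.29  1.56 -0.    1.29 -1.29] F [ 1.3 -0.2 -0.2] open 45.9 ff 30.0 tilt 0.01
shift [ 0.   0.  42.2] turn 0.001
```

Aligned within 0.1 mm of the pinch-derived axis. I descend slowly through the entry.

arm_command:
  targets:
    - [[0,0,2],0]
    - [[0,0,4],0]
    - [[0,0,6],0]
    - [[0,0,8],0]
    - [[0,0,10],0]
    - [[0,0,12],0]
    - [[0,0,12],0]

```text
time: 16.35
eef_pos: [0.583, 0.0938, 0.1266]
eef_rot: [0.134, 0.991, -0.0, -0.001]
wrist_force: [0.3, -0.6, -1.1]
opening: 0.0456
finger_force: 30.0
```

```bash
python3 -c "
from h import *
go(.5836,.0938,.0972,1.301)"
```

```text
t 16.35 pos [583.   93.8 126.6] al 1.302 q [ 0.01  0.31  1.57  0.    1.26 -1.29] F [ 0.3 -0.6 -1.1] open 45.6 ff 30.0 tilt 0.07
shift [-0.6  0.2 29.4] turn 0.001
```

arm_command:
  targets:
    - [[-0.5,0,2],0]
    - [[-0.5,0,4],0]
    - [[-0.5,0,6],0]
    - [[-0.5,0,8],0]
    - [[-0.5,0,10],0]
    - [[-0.5,0,10],0]

```text
time: 16.85
eef_pos: [0.5836, 0.0936, 0.1167]
eef_rot: [0.134, 0.991, -0.0, -0.001]
wrist_force: [-0.5, -0.3, -2.0]
opening: 0.0459
finger_force: 30.0
```

```bash
python3 -c "
from h import *
go(.5836,.0938,.0972,1.301)"
```

```text
t 16.85 pos [583.6  93.6 116.7] al 1.302 q [ 0.01  0.32  1.58  0.    1.24 -1.29] F [-0.5 -0.3 -2. ] open 45.9 ff 30.0 tilt 0.06
shift [-0.   0.2 19.5] turn 0.001
```

arm_command:
  targets:
    - [[0,0,3],0]
    - [[0,0,6],0]
    - [[0,0,9],0]
    - [[0,0,12],0]
    - [[0,0,15],0]
    - [[0,0,18],0]
    - [[0,0,19],0]
    - [[0,0,19],0]

```text
time: 17.52
eef_pos: [0.5836, 0.0937, 0.0978]
eef_rot: [0.134, 0.991, -0.0, -0.0]
wrist_force: [-0.4, -0.4, -0.3]
opening: 0.0459
finger_force: 30.0
```

```bash
python3 - <<'E'
from h import *
go(.5816,.0944,.0972,1.301)
s,d,i2=cam('side'); t=arm.camera('top')[0]; Q=cloud(d,i2)
# collar top face / spindle top heights
R=Q.reshape(-1,3); m=(np.hypot(*(R[:,:2]-[.583,.094]).T)<.012)&(R[:,2]>.11)&(R[:,2]<.145); print('spindle visible z max',np.percentile(R[m,2],95) if m.any() else None)
# near face: bottom/top rows
o=arm.observe(); y=np.array([np.cos(1.301),np.sin(1.301)]); k=abs((R[:,:2]-[.5832,.0939])@y+.0229)<.003; l=abs((R[:,:2]-[.5832,.0939])@[-y[1],y[0]]); 
q=R[k&(l<.022)&(l>.010)&(R[:,2]>.085)&(R[:,2]<.14)]; print('near face z',len(q),np.percentile(q[:,2],[0,5,50,95,100]))
save('j.png',cv2.convertScaleAbs(cv2.resize(s[120:240,220:340],(600,600),interpolation=cv2.INTER_CUBIC),alpha=1.2))
E
```

```text
t 17.52 pos [583.6  93.7  97.8] al 1.302 q [ 0.01  0.34  1.6   0.    1.21 -1.29] F [-0.4 -0.4 -0.3] open 45.9 ff 30.0 tilt 0.05
shift [2.2 0.2 0.6] turn 0.001
spindle visible z max 0.13824874813804353
near face z 45 [0.09927557 0.09987021 0.11323316 0.12442659 0.12572582]
```

View pics/j.png

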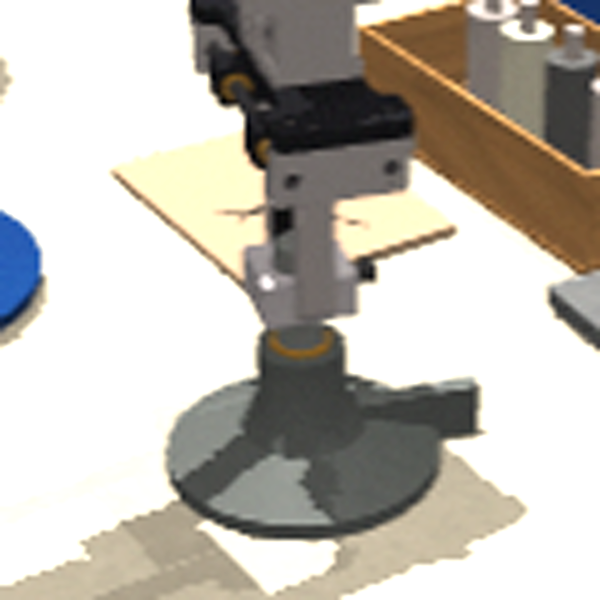

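The picture shows the collar round the spindle, level, with the screw at panel (368,270) facing along the rib. Depth puts its mid-height at about 0.112 m. Now I press the tip on the flat by moving along +tool x.

arm_command:
  targets:
    - [[1,0,0],0]
    - [[1.5,0,0],0]
    - [[2,0,0.3],0]
    - [[2.5,0,0.3],0]
    - [[3,0,0.3],0]
    - [[3,0,0.3],0]
    - [[3,0,0.3],0]
    - [[3,0,0.3],0]

```text
time: 18.28
eef_pos: [0.5815, 0.0944, 0.0982]
eef_rot: [0.134, 0.991, 0.0, 0.0]
wrist_force: [1.8, -0.1, -1.3]
opening: 0.0459
finger_force: 30.0
```

```bash
cat >> h.py <<'E'
def push(n=6):
    F=[];P=[]
    for _ in range(n): arm.camera('side'); o=arm.observe(); F.append(o['wrist_force']); P.append(o['eef_pos'])
    u=np.array([np.cos(-.27),np.sin(-.27)]); v=np.array([-u[1],u[0]]); F=np.array(F); d=np.mean(P,0)[:2]-[.5832,.0939]
    print('F.u',(F[:,:2]@u).round(1),'F.v',(F[:,:2]@v).mean().round(1),'Fz',F[:,2].mean().round(1),'tcp-axis u,v mm',(d@u*1e3).round(2),(d@v*1e3).round(2))
E
python3 -c "
from h import *
go(.5816,.0944,.0972,1.301); push()"
```

```text
t 18.28 pos [581.5  94.4  98.2] al 1.302 q [ 0.01  0.33  1.6  -0.    1.2  -1.29] F [ 1.8 -0.1 -1.3] open 45.9 ff 30.0 tilt 0.04
shift [-0.1  0.1  1. ] turn 0.001
F.u [1.1 0.7 1.7 1.5 1.9 2.5] F.v 0.3 Fz -1.4 tcp-axis u,v mm -1.83 -0.0
```

arm_command:
  targets:
    - [[0.4,0,0],0]
    - [[0.8,0,0],0]
    - [[1.2,0,0],0]
    - [[1.5,0,0],0]
    - [[1.5,0,0],0]
    - [[1.5,0,0],0]
    - [[1.5,0,0],0]
    - [[1.5,0,0],0]

```text
time: 19.25
eef_pos: [0.5813, 0.0944, 0.0982]
eef_rot: [0.134, 0.991, -0.0, 0.002]
wrist_force: [6.6, -1.1, -4.6]
opening: 0.0458
finger_force: 30.0
```

```bash
python3 -c "
from h import *
go(.5816,.0944,.0972,1.301); push()"
```

```text
t 19.25 pos [581.3  94.4  98.2] al 1.302 q [ 0.01  0.33  1.6  -0.    1.2  -1.29] F [ 6.6 -1.1 -4.6] open 45.8 ff 30.0 tilt 0.22
shift [-0.3  0.1  1. ] turn 0.001
F.u [6.3 6.1 6.  6.4 6.3 6.1] F.v 0.0 Fz -4.6 tcp-axis u,v mm -1.94 0.0
```

The push is steady at 6 N along the flat's normal, the offset is 1.9 mm as expected, and nothing is moving. I hand in.

```bash
python3 -c "
from rig import arm
print(arm.hand_in())"
```

```text
the job is handed in; nothing more can be done
None
```

I handed the job in, and it returned no verdict. At that moment the flat was turned to face along the rib, and the collar was held level round the spindle with its screw about half-way down the flat and the tip pressing at about 6 N.

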